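Stroke-check three dosing syringes and reject the blocked one

TASK

Check the three dosing syringes in the rack: press each plunger straight down and, if it runs freely, push it fully home and leave that syringe standing in its hole. One of the three is blocked: its resistance climbs part-way down, so stop there without forcing it (never above about 15 N), lift that syringe out by its barrel, not by the plunger, and stand it upright in the grey reject tray. Leave the beaker, bottle and dish alone.

Things in the scene. Friction and masses are not known exactly. Their poses are not given: they have to be found in the camera images.
- rack: white plastic block fixed to the bench, 75 mm (x) by 225 mm (y) by 40 mm high. Origin: centre of its underside; y runs along the row of three round blind holes, 37 mm wide and 30 mm deep (floor 10 mm above the bench), at y = -70, 0 and +70 mm. A syringe stands in each
- syringe_1: one of three look-alike upright dosing syringes: round clear barrel, white end bands, 34 mm diameter, 85 mm tall, flat base, loose, about 0.12 kg, in any of the rack's holes with 55 mm showing above it. Origin: centre of its base; z up along it. Any one of the three is blocked, not to be told by eye; lift it by the barrel, not by the disc
- plunger_1: plunger of syringe_1: white thumb disc 30 mm wide, 5 mm thick, on a thin rod. Origin: centre of disc top, 114 mm above the syringe's base when drawn out (starts 0-3 mm pressed), 92 mm when home (against its stop). Free: a steady 3-5 N all the way, stays where left. Blocked: free for the first 6 mm, then about 1.5 N more per mm, springs back; over 16 N before home harms any plunger
- syringe_2: one of three look-alike upright dosing syringes: round clear barrel, white end bands, 34 mm diameter, 85 mm tall, flat base, loose, about 0.12 kg, in any of the rack's holes with 55 mm showing above it. Origin: centre of its base; z up along it. Any one of the three is blocked, not to be told by eye; lift it by the barrel, not by the disc
- plunger_2: plunger of syringe_2: white thumb disc 30 mm wide, 5 mm thick, on a thin rod. Origin: centre of disc top, 114 mm above the syringe's base when drawn out (starts 0-3 mm pressed), 92 mm when home (against its stop). Free: a steady 3-5 N all the way, stays where left. Blocked: free for the first 6 mm, then about 1.5 N more per mm, springs back; over 16 N before home harms any plunger
- syringe_3: one of three look-alike upright dosing syringes: round clear barrel, white end bands, 34 mm diameter, 85 mm tall, flat base, loose, about 0.12 kg, in any of the rack's holes with 55 mm showing above it. Origin: centre of its base; z up along it. Any one of the three is blocked, not to be told by eye; lift it by the barrel, not by the disc
- plunger_3: plunger of syringe_3: white thumb disc 30 mm wide, 5 mm thick, on a thin rod. Origin: centre of disc top, 114 mm above the syringe's base when drawn out (starts 0-3 mm pressed), 92 mm when home (against its stop). Free: a steady 3-5 N all the way, stays where left. Blocked: free for the first 6 mm, then about 1.5 N more per mm, springs back; over 16 N before home harms any plunger
- tray: reject tray: empty open square grey plastic box fixed to the bench, 130 by 130 mm, 28 mm high, walls and floor 4 to 5 mm thick. Origin: centre of its underside, z up. On the left or right of the rack
- beaker: loose glass beaker, 72 mm wide, 90 mm tall, on the other side of the rack from the tray. Origin: centre of its base. Bystander
- reagent: loose amber glass bottle, 60 mm wide, 130 mm tall. Origin: centre of its base. Bystander
- dish: loose shallow glass dish, 90 mm wide, 16 mm high. Origin: centre of its base. Bystander
There are look-alikes about, which are no part of the job. What is shaped like the syringe_1 but green or orange is not meant.

How it is judged:
At the end, for the whole second after the job is handed in: Two syringes stand in their holes (moved < 12 mm, tilt < 0.12 rad), plungers within 3 mm of home; the third stands upright at rest on the tray floor (base within 50 mm of its centre along each tray axis, tilt < 0.12 rad), plunger at least 8 mm short of home (((x of syringe_1 in the frame of tray between -0.05 and 0.05 m and y of syringe_1 in the frame of tray between -0.05 and 0.05 m and z of syringe_1 in the frame of tray between 0 and 0.012 m and angle between each of syringe_1, syringe_2, syringe_3's own z axis and vertical below 0.12 rad and linear speed of syringe_1 below 0.02 m/s and z of plunger_1 in the frame of syringe_1 above 0.1 m and z of plunger_2 in the frame of syringe_2 below 0.095 m and distance of each of syringe_2, syringe_3 from where it was at the start of the episode below 0.012 m and z of plunger_3 in the frame of syringe_3 below 0.095 m) or (x of syringe_2 in the frame of tray between -0.05 and 0.05 m and y of syringe_2 in the frame of tray between -0.05 and 0.05 m and z of syringe_2 in the frame of tray between 0 and 0.012 m and angle between each of syringe_2, syringe_1, syringe_3's own z axis and vertical below 0.12 rad and linear speed of syringe_2 below 0.02 m/s and z of plunger_2 in the frame of syringe_2 above 0.1 m and z of plunger_1 in the frame of syringe_1 below 0.095 m and distance of each of syringe_1, syringe_3 from where it was at the start of the episode below 0.012 m and z of plunger_3 in the frame of syringe_3 below 0.095 m) or (x of syringe_3 in the frame of tray between -0.05 and 0.05 m and y of syringe_3 in the frame of tray between -0.05 and 0.05 m and z of syringe_3 in the frame of tray between 0 and 0.012 m and angle between each of syringe_3, syringe_1, syringe_2's own z axis and vertical below 0.12 rad and linear speed of syringe_3 below 0.02 m/s and z of plunger_3 in the frame of syringe_3 above 0.1 m and z of plunger_1 in the frame of syringe_1 below 0.095 m and distance of each of syringe_1, syringe_2 from where it was at the start of the episode below 0.012 m and z of plunger_2 in the frame of syringe_2 below 0.095 m))); the robot touches nothing.
It fails at once if a plunger that is not yet within 4 mm of its stop is pushed or squeezed with more than 16 N (((contact force between plunger_1 and the fingers above 16 N or contact force between plunger_1 and the arm above 16 N) and z of plunger_1 in the frame of syringe_1 above 0.096 m) or ((contact force between plunger_2 and the fingers above 16 N or contact force between plunger_2 and the arm above 16 N) and z of plunger_2 in the frame of syringe_2 above 0.096 m) or ((contact force between plunger_3 and the fingers above 16 N or contact force between plunger_3 and the arm above 16 N) and z of plunger_3 in the frame of syringe_3 above 0.096 m)).
It fails at once if the beaker, the reagent bottle or the dish is shifted by more than 25 mm or tipped (distance of any of beaker, reagent, dish from where it was at the start of the episode above 0.025 m or angle between any of beaker, reagent, dish's own z axis and vertical above 0.4 rad).
It also fails if it takes over 58 s, if anything falls off the work surface, if the arm or the gripper's body presses on something with over 40 N, if the wrist force passes 120 N, or if a joint passes its speed limit or range.

ROBOT

A 7-joint arm with a two-finger parallel gripper is mounted at the origin on the work surface. World frame = base frame: x ahead of the robot, y to its left, z up, the work surface at z = 0. Lengths are in m, angles in rad, forces in N, time in s.
With the tool pointing down it reaches from about 0.4 to 0.85 m from the base axis. Payload 4.5 kg.
Tool frame: the origin (TCP) lies midway between the tips of the shut fingers; the grasp point (between the pads) lies 19 mm behind it; z points along the fingers, y is the line along which they close (so a half turn about z gives the same grasp; the last joint's range is limited). The gripper opens to 88 mm and grips with 3 to 60 N. Pads are 18 mm wide; open, the fingers measure 123 mm over their backs; the gripper's body (75 mm by 187 mm) begins 45 mm behind the grasp point.
Start: joints at [-1.077, 0.689, -0.195, 1.565, 0.157, 0.902, -0.215], TCP at [0.277, 0.56, 0.239] pointing down, gripper open.
Joint ranges: [-3.01, 3.01], [-0.46, 2.08], [-1.47, 1.51], [0.13, 2.56], [-1, 4.14], [0.04, 2.09], [-2.66, 2.66]. Speed limits (rad/s): [2.57, 2.57, 3.14, 3.14, 3.14, 3.14, 3.14].

INTERFACE

Orientations are given as a unit quaternion [x, y, z, w].
In Python, from plant import r gives the robot as it stands. The module is installed in compiled form; this text tells all that it offers.
- The arm moves only by the tool step_arm, never from a script. Its argument "series" is a list of rows, each a list of 7 numbers: the shift along the world's x, y, z in mm, then the turn, a rotation vector about the world's x, y, z in rad, then the closure, from 0 (fully open) to 1 (shut). A call has 1 to 20 rows; each row shifts and turns the commanded pose from where the row before left it; what a row does not reach is not made up. A row lasts 1/10 s, in which the tool goes at most 50 mm and 8.59 degrees, less where a joint would pass 70% of its speed; a pose out of reach is approached as far as the arm can. A call is refused whole if a number of a shift passes 50 or a number of a turn 0.15, either way. A call with a gripper value outside its range is refused whole. The fingers move at their own pace and stop on an object; "force" is the grip in N (left out, the last holds). Time passes only in rows, so rows that do not move let the fingers close. It gives the time, the measured TCP pose, the force, the opening and the grip force at its end, in the units of the state.
- r.get_state(): the state, without advancing time (a new reading comes with each control period).
- r.snapshot(name): name is "side" or "top" or "wrist"; returns (picture, depth): 420x560x3 uint8, blue, green, red; 420x560 float32, m along the optical axis (not along the pixel's ray), 0 where there is no reading.
- r.get_calibration(name): a dict with "intrinsics" (3x3 intrinsics, pixels), "dist_coeffs" ([k1, k2, p1, p2, k3] as OpenCV has them; the pictures are not rectified), "pose" (4x4, takes a point from camera to world coordinates). Camera axes: x right, y up, looking along -z (the intrinsics and any distortion apply to the point x, -y, -z); pixel columns grow to the right and rows downward; lengths in m; the calibration is good to about 2 mm. A picture is of the moment at which its call begins: read the wrist's pose just before it. get_calibration takes no time and is no camera call; for the wrist camera it gives the pose at the moment of the call.
- r.finish_job(): hands the job in; it is judged then, once.
The state is a dict: "clock": time; "q": joint angles; "qd": joint speeds; "joint_torque": joint torques, N m; "tool_pos": TCP position; "eef_rot": TCP orientation; "contact_force": force on the tool from outside, world axes, zero at the start; "moment": the same for the moment, N m; "opening": opening from 0.0 (shut) to 1.0 (fully open); "finger_force": force on a finger pad.
Only numpy, scipy, OpenCV 4.12 (cv2) and the standard library are available. Lean on these libraries where they do the work, as an engineer would, in place of code of your own. Each camera call takes 0.05 s, during which the arm holds its last target. There are 200 camera calls.

## Working session

There is one attempt and no reset: what is moved stays moved. The work goes in short steps, Python scripts to look and compute and a tool call to move; the robot and the scene stay as the last step left them, time stands still between calls to the robot, and variables do not carry over. Pictures are saved under pics/ and viewed, at most 10 in all, crops included, and the job is handed in when it is done.

Besides the shell and the picture viewer there is one more tool, called after "Call:" as name(argument=value, ...) on one line, values as JSON. step_arm: Moves the arm, as the interface text tells. Its arguments: {"type":"object","properties":{"series":{"type":"array"},"force":{"type":"number"}},"required":["series"]}

```bash
mkdir -p pics; cat > h.py <<'E'
import numpy as np, cv2
from plant import r
def pts(name,depth,cal=None):
    c=cal or r.get_calibration(name);K=np.array(c["intrinsics"]);D=np.array(c["dist_coeffs"]);T=np.array(c["pose"])
    h,w=depth.shape;u,v=np.meshgrid(np.arange(w),np.arange(h))
    n=cv2.undistortPoints(np.stack([u,v],-1).reshape(-1,1,2).astype(np.float32),K,D).reshape(h,w,2)
    P=np.stack([n[...,0]*depth,-n[...,1]*depth,-depth],-1)
    return P@T[:3,:3].T+T[:3,3]
def ray(name,uv,z):
    c=r.get_calibration(name);K=np.array(c["intrinsics"]);D=np.array(c["dist_coeffs"]);T=np.array(c["pose"])
    n=cv2.undistortPoints(np.array(uv,np.float32).reshape(-1,1,2),K,D).reshape(-1,2)
    d=np.c_[n[:,0],-n[:,1],-np.ones(len(n))]@T[:3,:3].T
    return T[:3,3]+d*((z-T[2,3])/d[:,2])[:,None]
E
python3 - <<'E'
from h import *
for n in("top","side"):
    p,d=r.snapshot(n);cv2.imwrite(f"pics/{n}0.png",p);np.save(f"{n}d.npy",d);print(n,np.round(r.get_calibration(n)["pose"],3).tolist())
s=r.get_state();print(s)
E
```

```text
top [[-0.011, 0.99, -0.139, 0.478], [-1.0, -0.01, 0.006, -0.068], [0.004, 0.139, 0.99, 1.078], [0.0, 0.0, 0.0, 1.0]]
side [[0.741, 0.426, -0.519, 0.079], [-0.671, 0.449, -0.59, -0.668], [-0.019, 0.785, 0.619, 0.71], [0.0, 0.0, 0.0, 1.0]]
{'clock': 0.1, 'q': array([-1.07717691,  0.68988433, -0.19452977,  1.56622233,  0.15729496,
        0.90247021, -0.21508881]), 'qd': array([ 0.000145  , -0.00037385, -0.00119604, -0.00474139, -0.0016531 ,
        0.00058025, -0.00231182]), 'joint_torque': array([-2.78853084e-03, -5.28498638e+01, -1.27124269e+00, -1.53839153e+01,
       -5.24722261e-02,  1.94676031e-03,  5.69247118e-05]), 'tool_pos': array([0.2771537 , 0.55957501, 0.23800503]), 'eef_rot': array([ 2.27845877e-01,  9.73696884e-01, -7.86108395e-04, -1.30980192e-04]), 'contact_force': array([-0.62653586,  0.29828949, -0.18232938]), 'moment': array([ 0.02472229, -0.01799579, -0.01685332]), 'finger_force': 0.0, 'opening': 1.001459210839784}
```

View pics/top0.png

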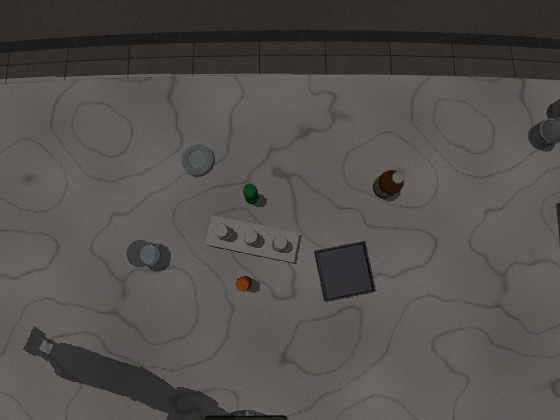

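View pics/side0.png

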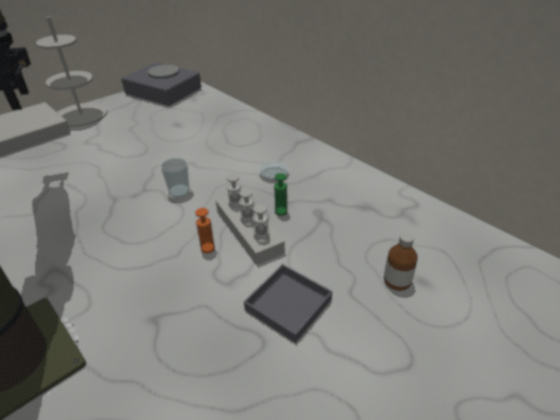

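The top view shows the rack around (253,239), with discs at about (223,231), (251,237) and (280,243). The tray is at (345,271), the beaker at (150,255), the bottle at (388,184) and the dish at (198,160). The green (250,192) and orange (244,284) look-alikes stand outside the rack, so the three white syringes in the rack are the ones meant. Next I'll measure and enlarge the rack area.

```bash
python3 - <<'E'
from h import *
d=np.load("topd.npy");p=cv2.imread("pics/top0.png");P=pts("top",d);z=P[...,2]
def rep(m,name):
    n,l,s,c=cv2.connectedComponentsWithStats(m.astype(np.uint8))
    for i in range(1,n):
        if s[i,4]>12:
            q=P[l==i];print(name,np.round(c[i]),s[i].tolist(),"med",np.round(np.median(q,0),4),"rng",np.round(np.ptp(q,axis=0),3))
roi=np.zeros_like(z,bool);roi[130:320,110:420]=1
print("bench z",np.median(z[300:320,200:300]))
rep(roi&(z>.108)&(z<.135),"disc")
def rect(m,name,zz):
    cs,_=cv2.findContours(m.astype(np.uint8),cv2.RETR_EXTERNAL,cv2.CHAIN_APPROX_NONE);c=max(cs,key=cv2.contourArea)
    q=ray("top",c.reshape(-1,2).astype(float),zz)[:,:2]*1000
    print(name,cv2.minAreaRect(q.astype(np.float32)))
roi2=np.zeros_like(roi);roi2[205:275,200:306]=1
rect(roi2&(z>.03)&(z<.05),"rack",.04)
roi3=np.zeros_like(roi);roi3[230:310,306:385]=1
rect(roi3&(z>.018),"tray",.028)
for nm,a in dict(green=(170,215,235,265),orange=(270,300,230,260),beaker=(230,275,120,180),bottle=(160,205,365,410),dish=(140,180,178,220)).items():
    m=np.zeros_like(roi);m[a[0]:a[1],a[2]:a[3]]=1;m&=z>.012
    q=P[m];print(nm,len(q),q.min(0).round(3),q.max(0).round(3))
c=cv2.resize(p[180:310,190:390],None,fx=4,fy=4,interpolation=cv2.INTER_CUBIC);cv2.imwrite("pics/crop1.png",cv2.convertScaleAbs(c,alpha=1.5))
E
```

```text
bench z 0.00013201085856884287
disc [396. 177.] [391, 172, 12, 12, 119] med [ 0.6771 -0.3646  0.1298] rng [0.026 0.025 0.026]
disc [249. 189.] [244, 183, 12, 13, 123] med [ 0.6548 -0.0194  0.1139] rng [0.029 0.026 0.01 ]
disc [220. 230.] [215, 224, 12, 13, 130] med [0.5589 0.046  0.1227] rng [0.028 0.026 0.01 ]
disc [250. 236.] [244, 230, 13, 13, 130] med [ 0.5446 -0.0217  0.121 ] rng [0.028 0.028 0.009]
disc [280. 242.] [274, 236, 13, 13, 132] med [ 0.5301 -0.0902  0.1223] rng [0.028 0.028 0.008]
disc [242. 285.] [236, 278, 13, 14, 134] med [ 0.4334 -0.0023  0.1141] rng [0.03  0.028 0.009]
rack ((544.6860961914062, -22.14453887939453), (225.4783935546875, 75.468017578125), 77.8605728149414)
tray ((462.0935363769531, -255.53805541992188), (129.34617614746094, 135.12571716308594), 9.854183197021484)
green 231 [ 0.478 -0.068  0.013] [ 0.67  -0.003  1.078]
orange 195 [ 0.418 -0.068  0.015] [0.478 0.014 1.078]
beaker 611 [ 0.475 -0.068  0.012] [0.542 0.279 1.078]
bottle 641 [ 0.478 -0.393  0.013] [ 0.705 -0.068  1.078]
dish 312 [ 0.478 -0.068  0.012] [0.802 0.167 1.078]
```

View pics/crop1.png

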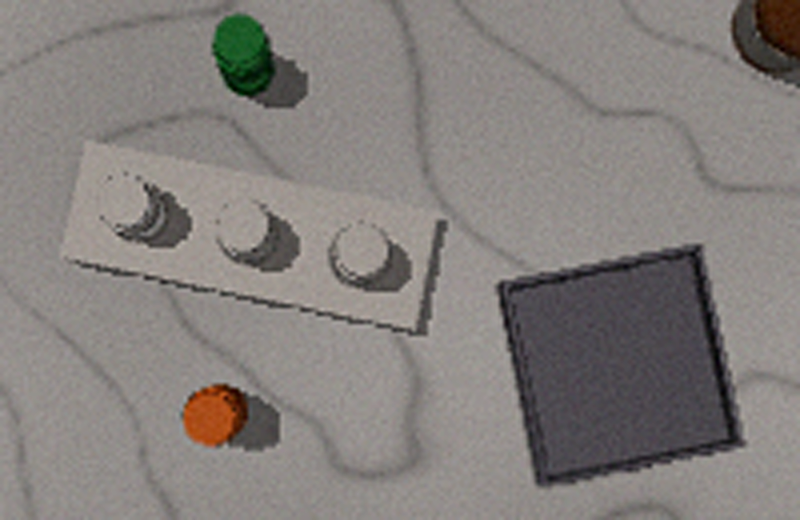

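The measurements agree with the given sizes. The rack measures 225×75 and is centred at (544.7,-22.1). The discs lie on the predicted holes, with tops at 121–123 mm. The crop confirms three white syringes in the rack, with the green and orange ones outside it. Moving above the first syringe with the gripper shut.

Call:
step_arm(series=[[20.1,-36.7,-3.5,0,0,-0.0944,1],[20.1,-36.7,-3.5,0,0,-0.0944,1],[20.1,-36.7,-3.5,0,0,-0.0944,1],[20.1,-36.7,-3.5,0,0,-0.0944,1],[20.1,-36.7,-3.5,0,0,-0.0944,1],[20.1,-36.7,-3.5,0,0,-0.0944,1],[20.1,-36.7,-3.5,0,0,-0.0944,1],[20.1,-36.7,-3.5,0,0,-0.0944,1],[20.1,-36.7,-3.5,0,0,-0.0944,1],[20.1,-36.7,-3.5,0,0,-0.0944,1],[20.1,-36.7,-3.5,0,0,-0.0944,1],[20.1,-36.7,-3.5,0,0,-0.0944,1],[20.1,-36.7,-3.5,0,0,-0.0944,1],[20.1,-36.7,-3.5,0,0,-0.0944,1],[0,0,0,0,0,0,1],[0,0,0,0,0,0,1]], force=20)

```text
clock: 1.7
tool_pos: [0.5586, 0.0454, 0.1893]
eef_rot: [0.778, 0.628, -0.0, -0.0]
contact_force: [-0.6, 1.1, -0.1]
opening: 0.006
finger_force: 0.0
```

Call:
step_arm(series=[[0.8,0.9,-25,0,0,0,1],[0,0,-25,0,0,0,1],[0,0,-10,0,0,0,1],[0,0,0,0,0,0,1],[0,0,0,0,0,0,1]])

```text
clock: 2.2
tool_pos: [0.5597, 0.0481, 0.1303]
eef_rot: [0.777, 0.629, 0.0, -0.0]
contact_force: [-1.1, 0.4, -0.0]
opening: 0.004
finger_force: 0.0
```

Call:
step_arm(series=[[0,0,-2,0,0,0,1],[0,0,-2,0,0,0,1],[0,0,-2,0,0,0,1],[0,0,-2,0,0,0,1],[0,0,0,0,0,0,1],[0,0,0,0,0,0,1]])

```text
clock: 2.8
tool_pos: [0.5598, 0.0472, 0.1219]
eef_rot: [0.778, 0.629, 0.0, 0.0]
contact_force: [0.5, -0.4, 1.8]
opening: 0.008
finger_force: 0.8
```

Call:
step_arm(series=[[0,0,-1.5,0,0,0,1],[0,0,-1.5,0,0,0,1],[0,0,-1,0,0,0,1],[0,0,0,0,0,0,1]])

```text
clock: 3.2
tool_pos: [0.5597, 0.0472, 0.1177]
eef_rot: [0.778, 0.629, 0.0, 0.0]
contact_force: [-0.2, 0.2, 2.9]
opening: 0.007
finger_force: 1.7
```

Call:
step_arm(series=[[0,0,-1.5,0,0,0,1],[0,0,-1.5,0,0,0,1],[0,0,0,0,0,0,1]])

```text
clock: 3.5
tool_pos: [0.5598, 0.0472, 0.115]
eef_rot: [0.778, 0.629, 0.0, 0.0]
contact_force: [-0.2, 0.4, 6.0]
opening: 0.004
finger_force: 3.0
```

Call:
step_arm(series=[[0,0,-1,0,0,0,1],[0,0,-1,0,0,0,1],[0,0,0,0,0,0,1]])

```text
clock: 3.8
tool_pos: [0.5599, 0.0472, 0.1134]
eef_rot: [0.778, 0.629, 0.0, 0.0]
contact_force: [-1.8, 0.6, 8.9]
opening: 0.001
finger_force: 4.7
```

Call:
step_arm(series=[[0,0,-1.2,0,0,0,1],[0,0,0,0,0,0,1]])

```text
clock: 4.0
tool_pos: [0.5599, 0.0472, 0.1124]
eef_rot: [0.778, 0.629, 0.001, 0.0]
contact_force: [-1.9, 0.1, 11.8]
opening: 0.004
finger_force: 5.4
```

The force climbs steadily, from 2.9 to 6, 8.9 and 11.8 N, so this one (at y≈0.047) is the blocked syringe. Backing off and going to the middle one.

Call:
step_arm(series=[[0,0,15,0,0,0,1],[0,0,20,0,0,0,1],[-7.5,-34.5,0,0,0,0,1],[-7.5,-34.5,0,0,0,0,1],[0,0,-20,0,0,0,1],[0,0,-3,0,0,0,1],[0,0,0,0,0,0,1]])

```text
clock: 4.7
tool_pos: [0.5438, -0.0209, 0.1227]
eef_rot: [0.777, 0.629, -0.001, -0.001]
contact_force: [-0.3, -0.6, -0.2]
opening: 0.005
finger_force: 0.0
```

Call:
step_arm(series=[[0,0,-2,0,0,0,1],[0,0,-2,0,0,0,1],[0,0,-2,0,0,0,1],[0,0,-2,0,0,0,1],[0,0,0,0,0,0,1]])

```text
clock: 5.2
tool_pos: [0.5448, -0.0214, 0.1155]
eef_rot: [0.777, 0.629, 0.0, 0.0]
contact_force: [-0.4, -0.3, 1.7]
opening: 0.0
finger_force: 0.9
```

Call:
step_arm(series=[[0,0,-1,0,0,0,1],[0,0,-1,0,0,0,1],[0,0,0,0,0,0,1]])

```text
clock: 5.5
tool_pos: [0.5446, -0.0218, 0.1135]
eef_rot: [0.777, 0.629, 0.0, 0.0]
contact_force: [0.2, 0.3, 2.4]
opening: 0.003
finger_force: 1.1
```

Call:
step_arm(series=[[0,0,-1,0,0,0,1],[0,0,-1,0,0,0,1],[0,0,-1,0,0,0,1],[0,0,0,0,0,0,1]])

```text
clock: 5.9
tool_pos: [0.5445, -0.0218, 0.1104]
eef_rot: [0.777, 0.629, -0.0, -0.0]
contact_force: [-0.6, 0.4, 1.6]
opening: 0.011
finger_force: 0.9
```

Call:
step_arm(series=[[0,0,-1,0,0,0,1],[0,0,-1,0,0,0,1],[0,0,-1,0,0,0,1],[0,0,-1,0,0,0,1],[0,0,0,0,0,0,1]])

```text
clock: 6.4
tool_pos: [0.5444, -0.0218, 0.1064]
eef_rot: [0.778, 0.629, -0.0, -0.0]
contact_force: [0.4, 0.6, 1.4]
opening: 0.002
finger_force: 0.9
```

Call:
step_arm(series=[[0,0,-1,0,0,0,1],[0,0,-1,0,0,0,1],[0,0,0,0,0,0,1]])

```text
clock: 6.7
tool_pos: [0.5445, -0.0218, 0.1044]
eef_rot: [0.778, 0.629, -0.0, -0.0]
contact_force: [0.4, 0.2, 1.9]
opening: 0.007
finger_force: 1.0
```

Runs freely. I'll push to the stop and watch for the force to rise there.

Call:
step_arm(series=[[0,0,-1,0,0,0,1],[0,0,-1,0,0,0,1],[0,0,0,0,0,0,1]])

```text
clock: 7.0
tool_pos: [0.5447, -0.0216, 0.1026]
eef_rot: [0.777, 0.629, 0.0, 0.0]
contact_force: [0.3, 1.7, 4.0]
opening: 0.009
finger_force: 2.2
```

Call:
step_arm(series=[[0,0,-1,0,0,0,1],[0,0,0,0,0,0,1]])

```text
clock: 7.2
tool_pos: [0.5451, -0.0212, 0.1024]
eef_rot: [0.777, 0.629, 0.001, 0.0]
contact_force: [-0.3, 2.1, 10.7]
opening: 0.007
finger_force: 5.5
```

Home: it stopped at 102.4 mm. On to the third.

Call:
step_arm(series=[[0,0,15,0,0,0,1],[0,0,32,0,0,0,1],[-7.3,-34.3,0,0,0,0,1],[-7.3,-34.3,0,0,0,0,1],[0,0,-20,0,0,0,1],[0,0,-3,0,0,0,1],[0,0,0,0,0,0,1]])

```text
clock: 7.9
tool_pos: [0.5291, -0.0897, 0.1248]
eef_rot: [0.777, 0.629, -0.001, -0.001]
contact_force: [-0.9, -0.6, -0.5]
opening: 0.011
finger_force: 0.0
```

Call:
step_arm(series=[[0,0,-2,0,0,0,1],[0,0,-2,0,0,0,1],[0,0,-2,0,0,0,1],[0,0,-2,0,0,0,1],[0,0,0,0,0,0,1]])

```text
clock: 8.4
tool_pos: [0.5302, -0.09, 0.1176]
eef_rot: [0.777, 0.629, 0.0, 0.0]
contact_force: [-0.9, 0.6, 2.2]
opening: 0.007
finger_force: 1.1
```

Call:
step_arm(series=[[0,0,-1,0,0,0,1],[0,0,-1,0,0,0,1],[0,0,0,0,0,0,1]])

```text
clock: 8.7
tool_pos: [0.5301, -0.0903, 0.1155]
eef_rot: [0.777, 0.629, 0.0, 0.0]
contact_force: [0.2, 1.2, 3.2]
opening: 0.003
finger_force: 1.4
```

Call:
step_arm(series=[[0,0,-1,0,0,0,1],[0,0,-1,0,0,0,1],[0,0,-1,0,0,0,1],[0,0,0,0,0,0,1]])

```text
clock: 9.1
tool_pos: [0.5299, -0.0904, 0.1124]
eef_rot: [0.778, 0.629, -0.0, -0.0]
contact_force: [1.2, 1.3, 1.4]
opening: 0.006
finger_force: 1.1
```

Call:
step_arm(series=[[0,0,-1,0,0,0,1],[0,0,-1,0,0,0,1],[0,0,-1,0,0,0,1],[0,0,0,0,0,0,1]])

```text
clock: 9.5
tool_pos: [0.5298, -0.0904, 0.1094]
eef_rot: [0.777, 0.629, -0.0, -0.0]
contact_force: [0.5, 0.3, 2.2]
opening: 0.004
finger_force: 1.1
```

Call:
step_arm(series=[[0,0,-1,0,0,0,1],[0,0,-1,0,0,0,1],[0,0,-1,0,0,0,1],[0,0,0,0,0,0,1]])

```text
clock: 9.9
tool_pos: [0.5298, -0.0904, 0.1064]
eef_rot: [0.777, 0.629, -0.0, -0.0]
contact_force: [0.1, 0.5, 1.6]
opening: 0.005
finger_force: 1.1
```

Call:
step_arm(series=[[0,0,-1,0,0,0,1],[0,0,-1,0,0,0,1],[0,0,0,0,0,0,1]])

```text
clock: 10.2
tool_pos: [0.5299, -0.0904, 0.1044]
eef_rot: [0.778, 0.629, -0.0, -0.0]
contact_force: [0.8, 1.0, 1.5]
opening: 0.005
finger_force: 1.2
```

Call:
step_arm(series=[[0,0,-1,0,0,0,1],[0,0,-1,0,0,0,1],[0,0,0,0,0,0,1]])

```text
clock: 10.5
tool_pos: [0.5301, -0.0902, 0.1026]
eef_rot: [0.777, 0.629, 0.0, 0.0]
contact_force: [0.6, 0.9, 4.7]
opening: 0.006
finger_force: 2.2
```

Call:
step_arm(series=[[0,0,-1,0,0,0,1],[0,0,0,0,0,0,1]])

```text
clock: 10.7
tool_pos: [0.5305, -0.09, 0.1024]
eef_rot: [0.777, 0.629, 0.001, 0.0]
contact_force: [-1.1, 1.9, 11.0]
opening: 0.007
finger_force: 5.7
```

Both free syringes are home. I'll return to the blocked one, open the gripper and descend around its barrel.

Call:
step_arm(series=[[0,0,20,0,0,0,1],[0,0,35,0,0,0,1],[0,0,35,0,0,0,0],[9.8,45.5,0,0,0,0,0],[9.8,45.5,0,0,0,0,0],[9.8,45.5,0,0,0,0,0],[0,0,0,0,0,0,0],[0,0,0,0,0,0,0],[0,0,0,0,0,0,0]])

```text
clock: 11.6
tool_pos: [0.5586, 0.044, 0.1911]
eef_rot: [0.778, 0.628, -0.001, 0.0]
contact_force: [0.3, -0.2, -0.3]
opening: 0.612
finger_force: 0.0
```

```bash
python3 - <<'E'
from h import *
c=r.get_calibration("wrist");p,d=r.snapshot("wrist");P=pts("wrist",d,c)
cv2.imwrite("pics/w1.png",p)
s=r.get_state();print(s["tool_pos"],s["opening"])
z=P[...,2];m=(z>.09)&(z<.135)&(d>0)
n,l,st,ce=cv2.connectedComponentsWithStats(m.astype(np.uint8))
for i in range(1,n):
    if st[i,4]>200:
        q=P[l==i];t=q[q[:,2]>np.percentile(q[:,2],50)-.003];print(ce[i].round(),st[i,4],np.median(t,0).round(4),((t.min(0)+t.max(0))/2).round(4))
E
```

```text
[0.55869848 0.0437235  0.19122642] 0.6635279170922407
[277. 209.] 1818 [0.5594 0.0467 0.1151] [0.5592 0.0461 0.1145]
[416. 269.] 1172 [ 0.6536 -0.0193  0.1144] [ 0.6538 -0.0206  0.1139]
[277. 287.] 1333 [ 0.5447 -0.0215  0.1024] [ 0.5444 -0.0226  0.1019]
[146. 291.] 232 [0.4461 0.0045 0.113 ] [0.4385 0.001  0.1125]
[277. 367.] 219 [ 0.528  -0.0992  0.1025] [ 0.5288 -0.099   0.1026]
```

View pics/w1.png

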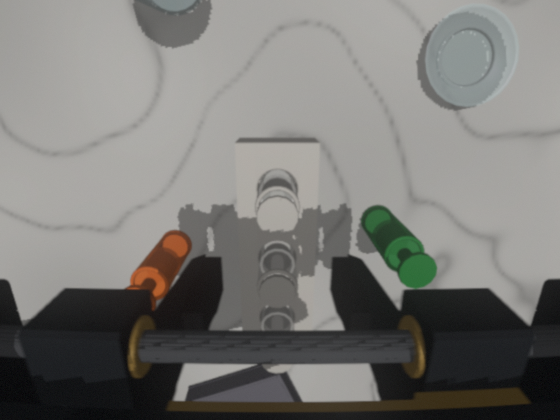

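The wrist view shows the white blocked syringe's disc at (277,209), top at z≈115 mm. That is 105 mm above its base, so it needs no further pressing. The other two white discs are at 102 mm, which is home. Green (417,270) and orange (150,275) are off to the sides and below the gripper body. Descending.

Call:
step_arm(series=[[0.6,2.6,0,0,0,0,0],[0,0,0,0,0,0,0],[0,0,0,0,0,0,0],[0,0,0,0,0,0,0]], force=15)

```text
clock: 12.05
tool_pos: [0.5599, 0.0484, 0.1916]
eef_rot: [0.778, 0.629, 0.0, 0.0]
contact_force: [-0.1, 0.5, -0.1]
opening: 0.996
finger_force: 0.0
```

Call:
step_arm(series=[[0,0,-30,0,0,0,0],[0,0,-30,0,0,0,0],[0,0,-30,0,0,0,0],[0,0,-20,0,0,0,0],[0,0,-15,0,0,0,0],[0,0,-4,0,0,0,0],[0,0,0,0,0,0,0],[0,0,0,0,0,0,0]])

```text
clock: 12.85
tool_pos: [0.5607, 0.0487, 0.0634]
eef_rot: [0.778, 0.629, 0.001, 0.0]
contact_force: [0.2, 0.4, 0.7]
opening: 0.999
finger_force: 0.0
```

Shift back about 2 mm in y, then close.

Call:
step_arm(series=[[-1,-2,0,0,0,0,0],[0,0,0,0,0,0,0.3],[0,0,0,0,0,0,0.6],[0,0,0,0,0,0,1],[0,0,0,0,0,0,1],[0,0,0,0,0,0,1],[0,0,0,0,0,0,1],[0,0,0,0,0,0,1],[0,0,0,0,0,0,1]], force=15)

```text
clock: 13.75
tool_pos: [0.559, 0.0467, 0.0625]
eef_rot: [0.778, 0.629, 0.0, 0.0]
contact_force: [0.4, 0.5, -0.8]
opening: 0.379
finger_force: 15.0
```

The opening is 33 mm, which matches the barrel. Lifting 110 mm.

Call:
step_arm(series=[[0,0,5,0,0,0,1],[0,0,10,0,0,0,1],[0,0,20,0,0,0,1],[0,0,25,0,0,0,1],[0,0,25,0,0,0,1],[0,0,15,0,0,0,1],[0,0,10,0,0,0,1],[0,0,0,0,0,0,1]])

```text
clock: 14.55
tool_pos: [0.5597, 0.0468, 0.1741]
eef_rot: [0.778, 0.629, 0.001, 0.001]
contact_force: [-0.4, 0.5, -0.8]
opening: 0.382
finger_force: 15.0
```

Call:
step_arm(series=[[-4,-12,0,0,0,0,1],[-8,-25,0,0,0,0,1],[-12,-37,0,0,0,0,1],[-14,-43,0,0,0,0,1],[-14,-43,0,0,0,0,1],[-14,-43,0,0,0,0,1],[-14,-43,0,0,0,0,1],[-10,-32,0,0,0,0,1],[-6,-18,0,0,0,0,1],[-2,-6,0,0,0,0,1],[0,0,0,0,0,0,1],[0,0,0,0,0,0,1],[0,0,0,0,0,0,1]])

```text
clock: 15.85
tool_pos: [0.4615, -0.2534, 0.1723]
eef_rot: [0.777, 0.63, 0.0, -0.0]
contact_force: [-0.4, 0.5, -1.3]
opening: 0.38
finger_force: 15.0
```

```bash
python3 - <<'E'
from h import *
p,d=r.snapshot("side");s=r.get_state();print(s["tool_pos"],s["opening"],s["contact_force"])
cv2.imwrite("pics/s2.png",cv2.convertScaleAbs(cv2.resize(p[130:360,160:420],None,fx=2.5,fy=2.5),alpha=1.4))
E
```

```text
[ 0.46155051 -0.25364286  0.17241754] 0.3785498874512674 [ 0.12621225  0.34264215 -1.70999052]
```

View pics/s2.png

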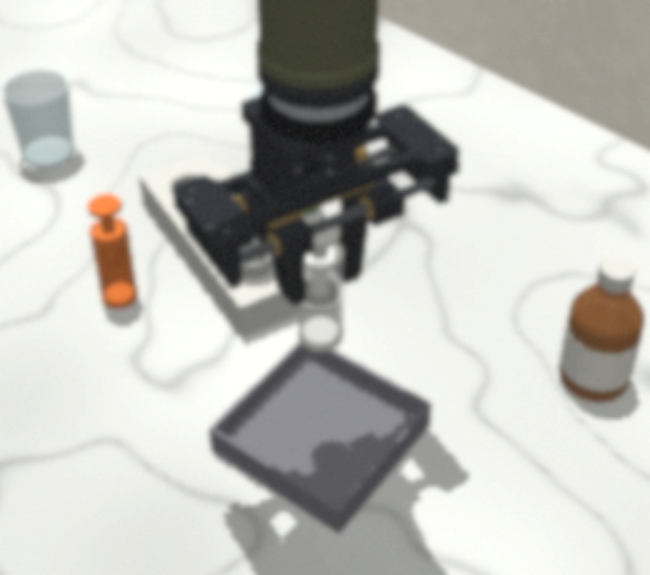

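The view shows the syringe held upright above the tray, its base at about (320,330) in the crop. Lowering.

Call:
step_arm(series=[[0,0,-15,0,0,0,1],[0,0,-30,0,0,0,1],[0,0,-30,0,0,0,1],[0,0,-20,0,0,0,1],[0,0,-10,0,0,0,1],[0,0,-4,0,0,0,1],[0,0,-2,0,0,0,1],[0,0,0,0,0,0,1]])

```text
clock: 16.7
tool_pos: [0.4615, -0.2554, 0.0622]
eef_rot: [0.777, 0.629, 0.0, 0.001]
contact_force: [-0.7, -0.2, -1.6]
opening: 0.382
finger_force: 15.0
```

Call:
step_arm(series=[[0,0,-1,0,0,0,1],[0,0,-1,0,0,0,1],[0,0,-1,0,0,0,1],[0,0,0,0,0,0,1]])

```text
clock: 17.1
tool_pos: [0.4609, -0.2553, 0.0586]
eef_rot: [0.778, 0.629, 0.0, 0.0]
contact_force: [0.1, -0.6, -1.6]
opening: 0.38
finger_force: 15.0
```

Call:
step_arm(series=[[0,0,-0.7,0,0,0,1],[0,0,-0.7,0,0,0,1],[0,0,0,0,0,0,1]])

```text
clock: 17.4
tool_pos: [0.4609, -0.2552, 0.057]
eef_rot: [0.777, 0.629, -0.0, -0.0]
contact_force: [0.3, 0.7, -1.5]
opening: 0.379
finger_force: 15.0
```

Call:
step_arm(series=[[0,0,-0.7,0,0,0,1],[0,0,-0.7,0,0,0,1],[0,0,0,0,0,0,1]])

```text
clock: 17.7
tool_pos: [0.4611, -0.2554, 0.0564]
eef_rot: [0.778, 0.629, 0.0, 0.0]
contact_force: [-1.1, 0.9, 5.7]
opening: 0.376
finger_force: 15.0
```

The base is on the tray floor. Releasing and withdrawing straight up.

Call:
step_arm(series=[[0,0,0.5,0,0,0,0.6],[0,0,0,0,0,0,0.5],[0,0,0,0,0,0,0.2],[0,0,0,0,0,0,0],[0,0,0,0,0,0,0],[0,0,0,0,0,0,0],[0,0,10,0,0,0,0],[0,0,25,0,0,0,0],[0,0,40,0,0,0,0],[0,0,40,0,0,0,0],[0,0,40,0,0,0,0],[-10,45,20,0,0,0,0],[-10,45,0,0,0,0,0],[-10,45,0,0,0,0,0],[0,45,0,0,0,0,0],[0,45,0,0,0,0,0],[0,45,0,0,0,0,0],[0,0,0,0,0,0,0],[0,0,0,0,0,0,0]])

```text
clock: 19.6
tool_pos: [0.4309, 0.0155, 0.2317]
eef_rot: [0.776, 0.63, 0.0, 0.0]
contact_force: [0.0, -0.6, 0.3]
opening: 1.001
finger_force: 0.0
```

```bash
python3 - <<'E'
from h import *
p,d=r.snapshot("top");P=pts("top",d);q,_=r.snapshot("side");z=P[...,2]
m=np.zeros_like(z,bool);m[235:305,310:385]=1;m&=z>.09
t=P[m];print("disc",len(t),np.median(t,0).round(4));dl=np.median(t,0)[:2]-[.4621,-.2555];print("off tray mm",dl*1000)
cv2.imwrite("pics/t3.png",cv2.convertScaleAbs(np.vstack([cv2.resize(p[150:320,130:420],(580,340)),cv2.resize(q[160:350,160:420],(340,248))[:,:340] if 0 else cv2.resize(q[160:350,160:420],(580,250))]),alpha=1.4))
print(r.get_state()["tool_pos"])
E
```

```text
disc 167 [ 0.4638 -0.2508  0.1092]
off tray mm [1.70843793 4.69862169]
[0.43087102 0.01315506 0.23147895]
```

View pics/t3.png

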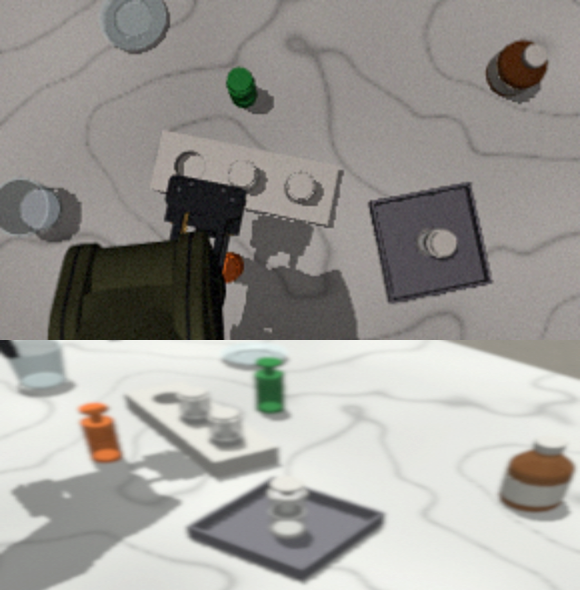

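The syringe stands upright near the tray centre, at (440,243) in the top panel, with its disc at 109 mm (about 105 above its base). The other two stand in their holes and the bystanders are untouched. Handing in.

```bash
python3 -c "
from plant import r
print(r.finish_job())"
```

```text
the job is handed in; nothing more can be done
None
```

The job is handed in: the blocked syringe (hole nearest the beaker; pressing stopped at 11.8 N) stands upright in the reject tray with its plunger still about 13 mm short of home, and the other two are pushed home in their holes.

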